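# Snap the filter box shut

## Task

Close the resin filter box: first press the raised edge of its loose cover plate down until the plate sits level in the frame, then put the hollow flanged snap cap, flange down, over the stud that sticks up through the plate and press it past the click until it is fully home on the plate. Keep pressing down firmly: the job finishes with the gripper still pushing the cap onto the plate, not letting go. Leave the other things on the bench where they are.

Things in the scene. Friction and masses are not known exactly. Their poses are not given: they have to be found in the camera images.
- filter: White plastic filter box, fixed to the bench: 160 x 130 mm (its x, y), rim 46 mm high, with a recess 141 x 111 mm and 6 mm deep that takes the cover plate. A grey stud stands in its middle. Origin: centre of its underside; z up. The raised edge of the plate is on the box's -x side.
- seat (a point): Point on the stud's axis, level with the rim and the pressed plate's top (46 mm over the bench): the centre of the cap's underside belongs here. Axes as the box's. The cap meets the stud's nubs with its underside about 14 mm above this point, takes about 5 to 10 N to push past, then the force drops (click) and the nubs draw it in by up to 12 N; it must be pressed on down to the plate.
- stud_tip (a point): Centre of the stud's tip, 21 mm above the seat point. The stud is 14 mm thick, coned to 8 mm over the top 3.5 mm; four spring-loaded round nubs, centred 9 mm above the seat point, stand 3.5 mm proud of it.
- catch_top (a point): Where to press the plate: over the middle of the catch bar, 55 mm from the stud on the box's -x side, at the height of the plate's top once level (46 mm above the bench). At the start the plate's top here is about 13 mm higher.
- catch (a joint): Travel in m of the stiff catch bar, a 70 mm long rod along the box's y under the plate's raised edge: 0 at the start (up), 0.013 fully down. It slides down under a push of about 6 to 8 N on the plate above it and stays where it is pushed.
- plate: Loose grey cover plate, 136 x 106 x 6 mm, about 0.1 kg, with a 27 mm round hole in its middle for the stud. Origin: centre of its underside; z its upward normal, x along its long side. It lies in the recess, tilted about 0.106 rad with its -x edge up on the catch bar; level, its underside is 40 mm above the bench.
- cap: Black snap cap standing mouth down on the bench: hollow ribbed barrel 34 mm in diameter, 27 mm tall, flat closed top, with a 40 mm flange 4 mm thick round its mouth; about 30 g. Bore 17 mm at the mouth, wider inside. Origin: centre of its underside (mouth); z up through its top. Not the solid T-shaped plug nearby.
- plug: Bystander: solid black round plug, T-shaped, 36 mm head, 28 mm tall; origin at the centre of its underside.
- parts_tray: Bystander, fixed: steel tray 150 x 120 x 25 mm with black printed parts up to 37 mm high; origin at the centre of its underside.
- resin_bottle: Bystander: black bottle, 70 mm thick, 160 mm tall; origin at the centre of its underside.
- wash_jar: Bystander: clear jar, 64 mm thick, 100 mm tall; origin at the centre of its underside.
- scraper: Bystander: flat scraper lying on the bench, 260 mm long.
- brush: Bystander: brush lying on the bench, 180 mm long.
- cup: Bystander: open steel cup, 70 mm wide, 70 mm tall; origin at the centre of its underside.
Things that resemble listed ones, but are neither listed nor needed, are in the scene too. Several things have the shape of the plate; the one meant has the colours described above.

How it is judged:
On the way, in this order (a step that is already met when the one before it is completed fails the run):
1. the cover plate is pressed level in the frame, before the cap is put on (angle between plate's own z axis and vertical below 0.03 rad and value of joint catch above 0.0105 m and z of plate in the frame of seat below -0.0035 m and horizontal distance between cap and seat above 0.03 m), for 0.2 s.
2. the cap is snapped past the click and fully home on the plate (horizontal distance between cap and seat below 0.004 m and z of cap in the frame of seat below 0.002 m and angle between cap's own z axis and vertical below 0.06 rad), for 0.2 s.
At the end, for the whole second after the job is handed in: Plate level (tilt < 0.03 rad, catch > 10.5 mm down, underside 3.5 mm or more below the rim); cap home on the stud (within 4 mm of its axis, underside < 2 mm above the plate's level top, tilt < 0.06 rad); gripper still pressing: > 4 N between fingers and cap and between cap and plate (all of step 2 and angle between plate's own z axis and vertical below 0.03 rad and value of joint catch above 0.0105 m and z of plate in the frame of seat below -0.0035 m and contact force between the fingers and cap above 4 N and contact force between cap and plate above 4 N); the arm keeps its last pose, push and grip.
It fails at once if one of the loose bystanders is shoved or knocked more than 30 mm out of place (distance of any of plug, resin_bottle, wash_jar, scraper, brush, cup from where it was at the start of the episode above 0.03 m).
It also fails if it takes over 54 s, if anything falls off the work surface, if the arm or the gripper's body presses on something with over 40 N, if the wrist force passes 120 N, or if a joint passes its speed limit or range.

## Robot

A 7-joint arm with a two-finger parallel gripper is mounted at the origin on the work surface. World frame = base frame: x ahead of the robot, y to its left, z up, the work surface at z = 0. Lengths are in m, angles in rad, forces in N, time in s.
With the tool pointing down it reaches from about 0.35 to 0.9 m from the base axis. Payload 19.9 kg.
Tool frame: the origin (TCP) lies between the finger pads; the fingertips stand 19 mm ahead of it and the grasp point (between the pads) is the TCP; z points along the fingers, y is the line along which they close (so a half turn about z gives the same grasp; the last joint's range is limited). The gripper opens to 94 mm and grips with 3 to 60 N. Pads are 16 mm wide; open, the fingers measure 119 mm over their backs; the gripper's body (75 mm by 177 mm) begins 78 mm behind the grasp point.
Start: joints at [1.27, 0.417, -0.01, 1.614, 0.005, 1.111, -0.053], TCP at [0.16, -0.604, 0.224] pointing down, gripper open.
Joint ranges: [-2.81, 2.81], [-0.39, 2.02], [-1.27, 1.25], [0.06, 2.57], [-1.19, 4.33], [0.19, 2], [-2.82, 2.82]. Speed limits (rad/s): [1.89, 1.89, 2.39, 2.39, 3.01, 3.01, 3.01].

## Interface

Orientations are given as a 3x3 rotation matrix whose columns are the frame's x, y, z axes.
In Python, from rig import robot gives the robot as it stands. Calls block until the motion is done:
- robot.move_ptp(position, orientation): joint-space move of the TCP to a pose.
- robot.move_linear(position, velocity=0.15, frame=None, threshold=None): straight line of the TCP; frame=None keeps the orientation; velocity is the mean speed in m/s. With threshold (N) it stops when the force on the tool has changed by that much, and returns True; else False.
- robot.goto_joints(angles): joint-space move.
- robot.gripper_to(opening): finger opening in m; the grip force is fixed at half the most; returns when the fingers have stopped.
- robot.pause(seconds).
- robot.ik(position, orientation): joint angles nearest the present ones, or None.
- robot.get_state(): the state.
- robot.grab_frame(name): name is "scene" or "top"; returns the picture (400x640x3 uint8, red, green, blue); there is no depth.
- robot.camera_info(name): a dict with "fx", "fy", "cx", "cy" (pixels), "rvec" (rotation vector, rad) and "tvec" (3), from world to camera coordinates, as OpenCV has them. Camera axes: x right, y down, z forward; pixel columns grow to the right and rows downward; lengths in m; the calibration is good to about 2 mm. A picture is of the moment at which its call begins. camera_info takes no time and is no camera call.
A pose or a line that the arm cannot do raises robot.PlanningError and nothing moves.
- robot.sign_off(): hands the job in; it is judged then, once.
The state is a dict: "time": time; "qpos": joint angles; "joint_vel": joint speeds; "effort": joint torques, N m; "ee_pos": TCP position; "tool_rot": TCP orientation; "force": force on the tool from outside, world axes, zero at the start; "moment": the same for the moment, N m; "opening": finger opening in m; "grasp_force": force on a finger pad.
Only numpy, scipy, OpenCV 4.12 (cv2) and the standard library are available. Lean on these libraries where they do the work, as an engineer would, in place of code of your own. Each camera call takes 0.05 s, during which the arm holds its last target. There are 200 camera calls.

## Working session

There is one attempt and no reset: what is moved stays moved. The work goes in short steps, each a Python script; the robot and the scene stay as the last script left them, time stands still between calls to the robot, and variables do not carry over. Pictures are saved under pics/ and viewed, at most 10 in all, crops included, and the job is handed in when it is done.

```bash
mkdir -p pics; python3 - <<'E'
from rig import robot
import cv2
for n in("scene","top"):
    im=robot.grab_frame(n); cv2.imwrite(f"pics/{n}0.png",im[:,:,::-1])
    print(n,robot.camera_info(n))
s=robot.get_state();print(s["time"],s["ee_pos"],s["tool_rot"],s["force"])
E
```

```text
scene {'fx': 383.9617983619488, 'fy': 383.9617983619488, 'cx': 312.7673863496491, 'cy': 202.1588684911472, 'rvec': array([ 1.06287215,  2.31365372, -1.1295686 ]), 'tvec': array([ 0.34807609, -0.1547624 ,  1.4520257 ])}
top {'fx': 496.6974257561273, 'fy': 496.6974257561273, 'cx': 328.8256141939275, 'cy': 195.61349874845016, 'rvec': array([ 2.16758389, -2.23186858,  0.04796573]), 'tvec': array([-0.0520372 ,  0.49216484,  1.54879045])}
0.1 [ 0.15984793 -0.60389362  0.22390036] [[ 9.66705889e-01  2.55889818e-01 -3.53448949e-04]
 [ 2.55890050e-01 -9.66705347e-01  1.02665715e-03]
 [-7.89698778e-05 -1.08291958e-03 -9.99999411e-01]] [ 0.07001744 -0.88586632 -0.35469774]
```

View pics/top0.png

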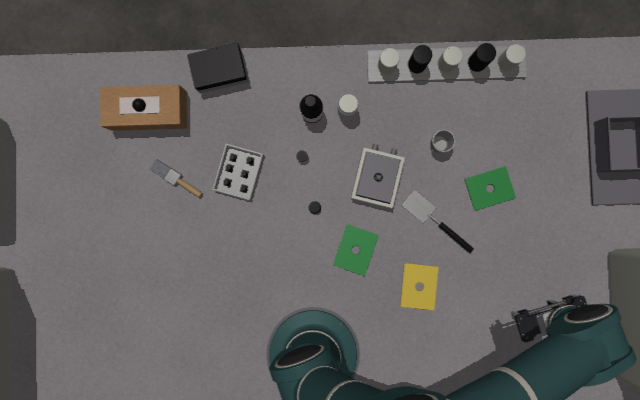

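View pics/scene0.png

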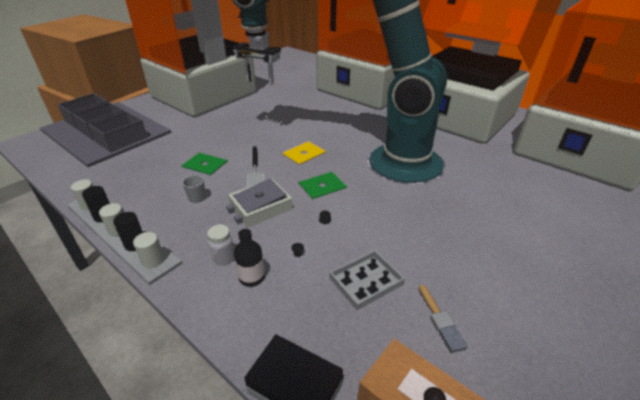

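The top view shows the filter box at about (379,178) and two black round parts at (302,157) and (315,208). In the scene view the same parts are the box at (260,200) and the round parts at (298,250) and (325,217). Next I zoom in on both views.

```bash
python3 - <<'E'
import cv2,numpy as np
t=cv2.imread("pics/top0.png");s=cv2.imread("pics/scene0.png")
a=cv2.resize(t[135:225,285:415],(780,540),interpolation=cv2.INTER_CUBIC)
b=cv2.resize(s[165:265,220:350],(780,600),interpolation=cv2.INTER_CUBIC)
f=lambda i:np.clip(i.astype(float)*1.0,0,255)
g=lambda i:(255*(i/255.)**.6).astype('uint8')
cv2.imwrite("pics/a.png",g(a));cv2.imwrite("pics/b.png",g(b))
E
```

```text
(no output)
```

View pics/a.png

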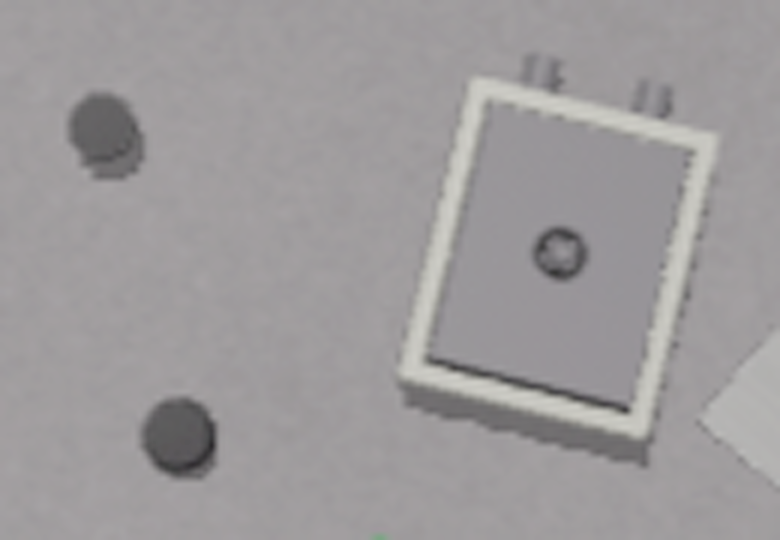

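View pics/b.png

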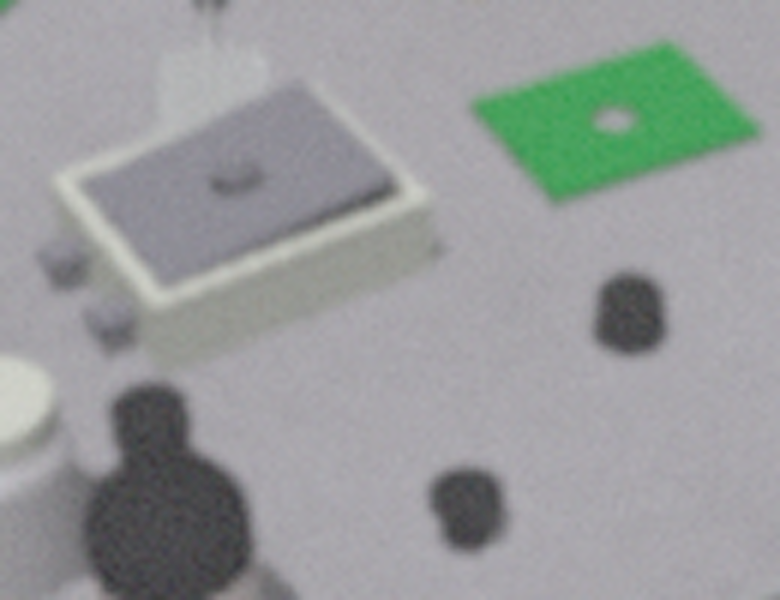

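The crop shows the cap (flange at the bottom, wider base) as the lower round part in the top view, about (315,208), or (325,217) in the scene view. The other one is wide at the top, so it is the plug. The plate's raised edge is on the robot-facing side of the box, about (371,203) in the top view. Next I measure.

```bash
cat > h.py <<'E'
import cv2,numpy as np
from rig import robot
def ray(n,uv,z):
    c=robot.camera_info(n);R=cv2.Rodrigues(c["rvec"])[0];o=-R.T@c["tvec"]
    d=R.T@np.array([(uv[0]-c["cx"])/c["fx"],(uv[1]-c["cy"])/c["fy"],1]);return o+d*(z-o[2])/d[2]
def blob(mask,box):   # largest contour in box u0,v0,u1,v1
    m=np.zeros_like(mask);u0,v0,u1,v1=box;m[v0:v1,u0:u1]=mask[v0:v1,u0:u1]
    return max(cv2.findContours(m,cv2.RETR_EXTERNAL,cv2.CHAIN_APPROX_NONE)[0],key=cv2.contourArea)
def cen(c):
    m=cv2.moments(c);return m["m10"]/m["m00"],m["m01"]/m["m00"]
def down(yaw): # tool pointing down, tool y at angle yaw+90deg (half turn free)
    c,s=np.cos(yaw),np.sin(yaw);return np.array([[c,s,0],[s,-c,0],[0,0,-1.]])
E
python3 - <<'E'
from h import *
t=cv2.imread("pics/top0.png");s=cv2.imread("pics/scene0.png")
def white(i):
    h=cv2.cvtColor(i,cv2.COLOR_BGR2LAB).astype(int);return ((h[...,0]>165)*255).astype('uint8')
print(t[178,379],t[170,356],t[160,340], t[208,315],s[205,260])
c=blob(white(t),(345,140,410,212));r=cv2.minAreaRect(c)
P=np.array([ray("top",p,.046) for p in cv2.boxPoints(r)])
print(r,P.round(4),np.linalg.norm(np.diff(P,axis=0),axis=1),P.mean(0))
for n,i,b,z in (("top",t,(305,198,325,219),.014),("scene",s,(315,205,335,228),.0135),("top",t,(295,147,310,165),.014),("scene",s,(290,240,306,260),.014)):
    m=((i.max(2)<62)*255).astype('uint8');c=blob(m,b);print(n,cen(c),cv2.boundingRect(c),ray(n,cen(c),z).round(4))
for nm,uv,z in(("bottle",(311,103),.15),("jar",(348,103),.1),("cup",(443,141),.07)):print(nm,ray("top",uv,z).round(3))
# stud tip dark ring
print("stud tip",ray("top",(285+559/6,135+252/6),.067),ray("scene",(220+237/6,165+174/6),.067))
E
```

```text
[73 69 71] [117 115 119] [117 116 120] [44 43 45] [101  89  90]
((377.70587158203125, 177.17648315429688), (41.231056213378906, 50.9324836730957), 14.03624439239502) [[ 0.483  -0.1359  0.046 ]
 [ 0.6342 -0.1787  0.046 ]
 [ 0.5996 -0.3007  0.046 ]
 [ 0.4487 -0.2575  0.046 ]] [0.15711514 0.12686798 0.15697957] [ 0.54137658 -0.21817476  0.046     ]
top (314.66666666666663, 207.55447154471543) (309, 202, 12, 12) [ 0.4542 -0.021   0.014 ]
scene (324.55197132616485, 216.98924731182797) (320, 211, 11, 13) [ 0.4588 -0.0147  0.0135]
top (301.9193205944798, 156.27388535031847) (297, 151, 11, 11) [0.6165 0.0145 0.014 ]
scene (297.4263157894737, 249.24035087719298) (292, 244, 12, 12) [0.6152 0.0163 0.014 ]
bottle [ 0.753 -0.023  0.15 ]
jar [ 0.761 -0.132  0.1  ]
cup [ 0.644 -0.417  0.07 ]
stud tip [ 0.54007728 -0.21744987  0.067     ] [ 0.553028   -0.19834835  0.067     ]
```

```bash
python3 - <<'E'
from h import *
s=cv2.imread("pics/scene0.png")
def proj(n,p):
    c=robot.camera_info(n);K=np.array([[c["fx"],0,c["cx"]],[0,c["fy"],c["cy"]],[0,0,1]])
    return cv2.projectPoints(np.array(p,float).reshape(-1,3),c["rvec"],c["tvec"],K,None)[0].reshape(-1,2)
C=np.array([.5414,-.2182,0]);y=-.278;X=np.array([np.cos(y),np.sin(y),0]);Y=np.array([-X[1],X[0],0])
pts=[C+a*.08*X+b*.065*Y+[0,0,.046] for a in(-1,1) for b in(-1,1)]+[C+[0,0,.046],C+[0,0,.067],np.array([.4542,-.021,0]),np.array([.4542,-.021,.027])]
q=proj("scene",pts);print(((q-[220,165])*6).round())
E
```

```text
[[307.  75.]
 [424. 192.]
 [ 41. 170.]
 [146. 301.]
 [231. 181.]
 [227. 149.]
 [623. 322.]
 [624. 282.]]
```

```bash
cat >> h.py <<'E'
C=np.array([.5412,-.2177,0]);YAW=-.278;X=np.array([np.cos(YAW),np.sin(YAW),0])
def st(m=""):
    s=robot.get_state();print(m,round(s["time"],2),s["ee_pos"].round(4),"F",s["force"].round(1),"op",round(s["opening"],4),"gf",round(float(np.max(s["grasp_force"])),1))
E
python3 - <<'E'
from h import *
robot.gripper_to(0.0);st()
p=C-.055*X
R=down(YAW);q=robot.ik(p+[0,0,.12],R);print(q,robot.ik(p+[0,0,.12],down(YAW+np.pi)))
robot.move_ptp(p+[0,0,.10],R);st("above")
print(robot.move_linear(p+[0,0,.059],velocity=.03,threshold=20));st("pressed")
robot.pause(.3);st()
robot.move_linear(p+[0,0,.13],velocity=.15);st("up")
cv2.imwrite("pics/top1.png",robot.grab_frame("top")[:,:,::-1]);im=robot.grab_frame("scene")[:,:,::-1]
cv2.imwrite("pics/scene1.png",cv2.resize(np.ascontiguousarray(im[150:250,200:350]),(750,500),interpolation=cv2.INTER_CUBIC))
E
```

```text
1.52 [ 0.16   -0.6042  0.2244] F [-0.9 -1.  -0. ] op 0.0002 gf 0.0
[ 0.50745062  0.38523883 -0.20833142  1.94002979  0.10584337  0.82667381
 -1.6066363 ] [ 0.85466098  0.45095221 -0.6401954   1.92867869  0.34670185  0.87284539
  1.32873977]
above 3.44 [ 0.4882 -0.2035  0.1001] F [-0.1  0.6 -0.3] op 0.0006 gf 0.0
True
pressed 4.5 [ 0.4877 -0.2024  0.0653] F [-2.9  0.9 12. ] op 0.0007 gf 5.7
 4.8 [ 0.4877 -0.2024  0.0653] F [-1.9  1.2 12.6] op 0.0007 gf 6.2
up 5.38 [ 0.488  -0.2026  0.1292] F [-0.4 -0.2 -0.2] op 0.0005 gf 0.0
```

View pics/scene1.png

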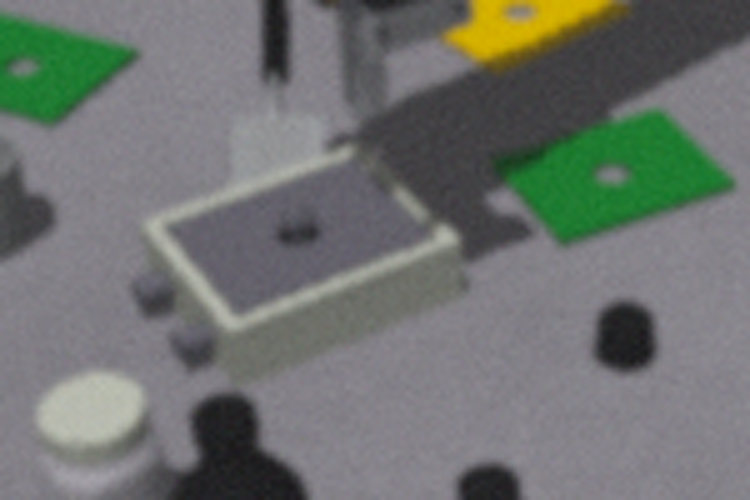

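The plate now sits level in its frame: the tip stopped at z≈46.3 mm, and the dark gap on the robot-facing edge, around (400,190) in the crop, is gone. Next I centre the cap mechanically with two crossed grasps. Comparing its camera position with the tool's then gives the top camera's bias.

```bash
python3 - <<'E'
from h import *
p=np.array([.4555,-.019,0]);z=np.array([0,0,.0265])
robot.gripper_to(.07)
Y2=YAW+np.pi/2; 
print([None if (q:=robot.ik(p+z,down(a))) is None else q.round(2)[[4,6]] for a in (YAW,Y2,YAW-np.pi/2)])
robot.move_ptp(p+[0,0,.09],down(YAW));robot.move_linear(p+z,velocity=.1,threshold=12);st("at")
robot.gripper_to(.02);st("g1")
robot.gripper_to(.06);
robot.move_linear(p+z+[0,0,.04])
robot.move_ptp(p+z+[0,0,.04],down(Y2));robot.move_linear(p+z,velocity=.1,threshold=12);st("at2")
robot.gripper_to(.02);st("g2");robot.pause(.3);st()
g=robot.get_state()["ee_pos"];robot.gripper_to(.06)
robot.move_linear(p+z+[0,0,.06]);robot.move_linear(p+z+[-.02,.2,.1],velocity=.25)
im=np.ascontiguousarray(robot.grab_frame("top")[:,:,::-1]);cv2.imwrite("pics/top2.png",im)
m=((im.max(2)<62)*255).astype('uint8');c=blob(m,(305,196,326,220));e=ray("top",cen(c),.014);print(cen(c),cv2.boundingRect(c),e,"bias",g-e)
w=((cv2.cvtColor(im,cv2.COLOR_BGR2LAB)[...,0]>165)*255).astype('uint8');r=cv2.minAreaRect(blob(w,(345,140,410,212)));print(r,ray("top",r[0],.046))
np.save("g.npy",g)
crop=cv2.resize(im[135:225,285:415],(780,540),interpolation=cv2.INTER_CUBIC);cv2.imwrite("pics/c.png",(255*(crop/255.)**.6).astype('uint8'))
E
```

```text
[array([ 0.19, -2.05]), array([ 0.42, -0.68]), array([-0.8 , -2.71])]
at 8.2 [ 0.4558 -0.0192  0.0269] F [-0.2  0.3  0.5] op 0.07 gf 0.0
g1 8.87 [ 0.4556 -0.019   0.0266] F [-0.5 -0.4  2.9] op 0.0329 gf 30.0
at2 11.73 [ 0.4555 -0.0187  0.0266] F [ 0.5 -0.1 -0.2] op 0.0601 gf 0.0
g2 12.28 [ 0.4557 -0.0191  0.0267] F [-0.6 -0.4  6.4] op 0.0331 gf 30.0
 12.57 [ 0.4557 -0.0191  0.0267] F [-0.7 -0.8  6.6] op 0.0333 gf 30.0
(314.98090277777777, 207.85416666666666) (309, 202, 12, 13) [ 0.45322951 -0.02196485  0.014     ] bias [0.00246482 0.00286303 0.01274297]
((377.61767578125, 177.0294189453125), (41.95866394042969, 51.17501449584961), 14.03624439239502) [ 0.54166793 -0.21789944  0.046     ]
```

View pics/c.png

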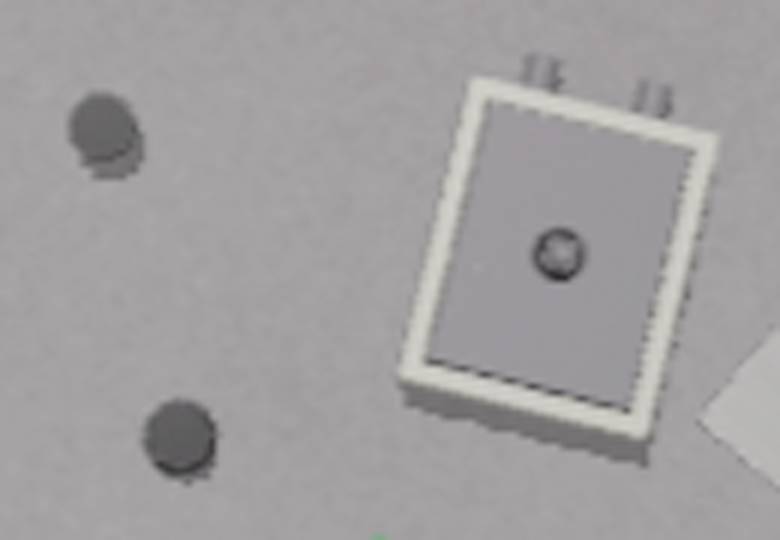

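The view shows the cap at about (180,437) and the level box with its stud at about (559,254), everything else in place. The camera bias is about 2 mm, so I take the seat as (0.542, -0.217) and fetch the cap.

```bash
python3 - <<'E'
from h import *
g=np.load("g.npy");g[2]=.0245;Y2=YAW+np.pi/2
robot.move_linear(np.r_[g[:2],.08],velocity=.2);robot.move_linear(g,velocity=.1,threshold=12)
robot.gripper_to(.02);st("grip")
h=robot.get_state()["ee_pos"][2];np.save("hh.npy",h)
robot.move_linear(np.r_[g[:2],.15],velocity=.15)
S=np.array([.542,-.217,.046+h])
robot.move_ptp(S+[0,0,.06],down(Y2));robot.move_linear(S+[0,0,.028],velocity=.08);robot.pause(.2);st("over")
for dz in(.020,.0175,.0155):
    k=robot.move_linear(S+[0,0,dz],velocity=.02,threshold=6);st(f"{dz} {k}")
    if k: break
E
```

```text
grip 17.19 [ 0.4558 -0.0192  0.0247] F [-1.1 -0.9  6.9] op 0.0329 gf 30.0
over 19.8 [ 0.5422 -0.2171  0.0991] F [ 0.2 -0.7 -0.5] op 0.033 gf 30.0
0.02 False 20.35 [ 0.542  -0.217   0.0907] F [ 0.5  0.1 -0.5] op 0.0336 gf 30.0
0.0175 False 20.62 [ 0.5419 -0.217   0.0881] F [-1.  -0.9  0. ] op 0.0332 gf 30.0
0.0155 False 20.88 [ 0.5419 -0.217   0.0861] F [ 1.   0.2 -1.4] op 0.0333 gf 30.0
```

The mouth has gone over the stud tip without contact. Next I push through the click.

```bash
python3 - <<'E'
from h import *
h=float(np.load("hh.npy"));S=np.array([.542,-.217,.046+h])
for dz in(.012,.009,.006,.003,.000):
    k=robot.move_linear(S+[0,0,dz],velocity=.025,threshold=30);st(f"{dz} {k}")
    if k: break
E
```

```text
0.012 False 21.17 [ 0.542  -0.2169  0.0827] F [-1.9  0.8  4.4] op 0.0328 gf 30.0
0.009 False 21.43 [ 0.5418 -0.2169  0.0795] F [-0.8  1.2 -2.1] op 0.0328 gf 30.0
0.006 False 21.7 [ 0.5418 -0.2169  0.0763] F [ 0.9  0.8 -2.5] op 0.0328 gf 30.0
0.003 False 21.97 [ 0.5416 -0.2169  0.0731] F [  0.4   0.2 -11. ] op 0.0332 gf 30.0
0.0 False 22.23 [ 0.5424 -0.2172  0.071 ] F [ 0.5  0.2 -0.3] op 0.0328 gf 30.0
```

```bash
python3 - <<'E'
from h import *
h=float(np.load("hh.npy"));S=np.array([.542,-.217,.046+h])
for i in range(1,15):
    robot.move_linear(S-[0,0,.0005*i],velocity=.02);robot.pause(.25);st(i)
    if robot.get_state()["force"][2]>18: break
robot.pause(.7);st("hold")
im=robot.grab_frame("scene")[:,:,::-1]
cv2.imwrite("pics/scene3.png",cv2.resize(np.ascontiguousarray(im[150:250,200:350]),(750,500),interpolation=cv2.INTER_CUBIC))
E
```

```text
1 22.73 [ 0.5424 -0.2172  0.0707] F [-1.3 -0.3  6. ] op 0.033 gf 30.0
2 23.23 [ 0.5424 -0.2172  0.0707] F [-5.1  1.6 14.1] op 0.0328 gf 30.0
3 23.73 [ 0.5424 -0.2172  0.0706] F [-8.7  1.5 24.2] op 0.033 gf 30.0
hold 24.43 [ 0.5424 -0.2172  0.0706] F [-8.7  1.8 23.4] op 0.033 gf 30.0
```

View pics/scene3.png

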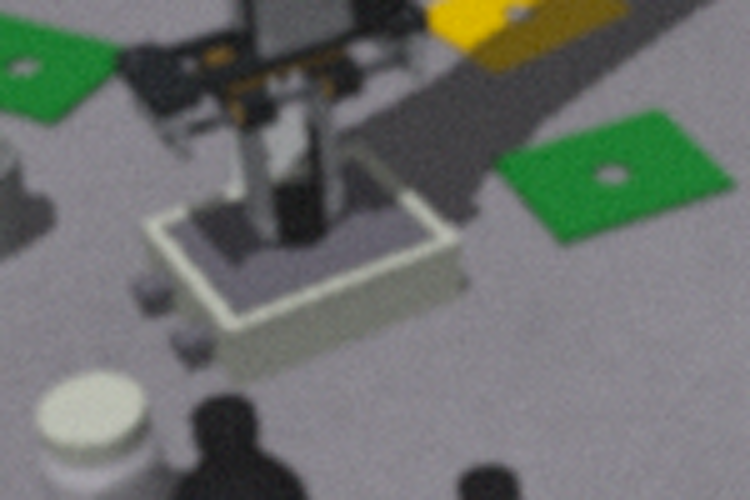

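The cap sits on the plate at about (300,230) between the fingers. The TCP stands at 70.6 mm, which matches 46 mm plus the 24.7 mm grip height, and the tool is pushing down with a steady 23 N. The job is ready to hand in.

```bash
python3 -c "
from rig import robot
print(robot.sign_off())"
```

```text
the job is handed in; nothing more can be done
None
```

The plate is pressed level, the cap is snapped home on the stud, and I handed the job in at about 24 s with the gripper still pushing it down at about 23 N; sign-off returned no verdict.

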